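# Load the bottle dryer and start it

## Task

The steel blender cup is lying on its side on the drip rest: turn it upside down over the slim peg of the bottle dryer and lower it, without dropping it, until its rim stands on the dryer's deck. Then start the dryer: push the leaning plunger at its end fully home, keep it down for a second and let it come up again. Leave the glass jar, the black lid and the spatula where they are.

Things in the scene. Friction and masses are not known exactly. Their poses are not given: they have to be found in the camera images.
- cup: Brushed steel cup, straight, 52 mm outside diameter, 110 mm tall, 3 mm wall, flaring to 57 mm over the last 15 mm at the mouth. Origin: centre of its closed base (outside). Its z axis runs from the base to the open mouth. Starts lying on the drip rest, base to the robot's right, mouth to its left, axis level and about 55 mm above the counter. About 0.15 kg.
- rack: Drip rest, fixed: white tray 150 x 100 x 6 mm with two level steel wire rails along its x axis, 90 mm long, 32 mm apart, their tops 34 mm above the counter. Origin under the middle of the tray; the cup lies along its x axis, mouth to +x.
- dryer: Bottle dryer, fixed: white slab 160 (x) x 250 (y) mm, its flat deck 50 mm above the counter. Origin: centre of its underside; its long side runs along y, left to right as the robot sees it.
- slim_peg: Slim upright grey peg on the dryer's deck, 18 mm diameter, 80 mm tall, tapering to 8 mm over the top 10 mm. Origin: centre of its foot at deck level, z up. The cup goes over this one; left or right of the other.
- broad_peg: Broad upright grey peg on the deck, 60 mm diameter, 55 mm tall, too wide for the cup. Origin: centre of its foot at deck level.
- plunger (a joint): Start plunger on the grey pod at the dryer's left end (+y): 0 = up, 0.016 m = at its stop. A spring pushes it up again; about 3 N at first, 9 N at the stop.
- plunger_head (a point): Centre of the flat top of the plunger's white round head (34 mm diameter, 12 mm thick, on a steel stem). Its z axis points out of the head along the plunger's line of travel, which leans 35 degrees from vertical away from the dryer (towards its +y); the head moves along -z when pressed. Moves with the head; about 71 mm above the counter when up.
- jar: Bystander: glass jar with a wooden lid, 60 mm across, 85 high. Origin: centre of its underside.
- blender_lid: Bystander: black round lid, 72 mm across, 24 high, lying flat. Origin: centre of its underside.
- spatula: Bystander: kitchen spatula lying flat. Origin: centre of its underside.
Things that resemble listed ones, but are neither listed nor needed, are in the scene too. Leave any green or yellow look-alike of the cup alone.

How it is judged:
By the outcome, as a careful person would: the job done as asked, in the order asked, and still so for the second after the job is handed in, with the robot touching nothing.
It also fails if it takes over 61 s, if anything falls off the work surface, if the arm or the gripper's body presses on something with over 40 N, if the wrist force passes 120 N, or if a joint passes its speed limit or range.

## Robot

A 7-joint arm with a two-finger parallel gripper is mounted at the origin on the work surface. World frame = base frame: x ahead of the robot, y to its left, z up, the work surface at z = 0. Lengths are in m, angles in rad, forces in N, time in s.
With the tool pointing down it reaches from about 0.4 to 0.875 m from the base axis. Payload 19.3 kg.
Tool frame: the origin (TCP) lies at the very end of the fingers, on their centre line; the grasp point (between the pads) lies 19 mm behind it; z points along the fingers, y is the direction in which the jaws open and shut (so a half turn about z gives the same grasp; the last joint's range is limited). The gripper opens to 85 mm and grips with 20 to 120 N. Pads are 22 mm wide; open, the fingers measure 114 mm over their backs; the gripper's body (76 mm by 85 mm) begins 54 mm behind the grasp point. The pads swing forward as they close: fully open they stand 13 mm farther back than shut.
Start: joints at [-1.273, 0.521, -0.036, 1.599, 0.021, 1.021, -0.113], TCP at [0.225, 0.583, 0.231] pointing down, gripper open.
Joint ranges: [-2.91, 2.91], [-0.3, 2.13], [-1.5, 1.42], [0.17, 2.43], [-1.26, 4.41], [0.16, 1.93], [-2.52, 2.52]. Speed limits (rad/s): [1.89, 1.89, 2.39, 2.39, 3.01, 3.01, 3.01].

## Interface

Orientations are given as [roll, pitch, yaw] about the fixed x, y, z axes, in that order (R = Rz(yaw) Ry(pitch) Rx(roll)).
In Python, from workcell import bot, vision, job_done gives the robot as it stands.
- The arm moves only by the tool arm_command, never from a script. Its arguments are lists of equal length, an entry for each row: "gripper": the finger opening in cm, from 0 to 8.54; "slide": the shift along the tool's x, y, z in cm, a list of three; "turn": the turn, a rotation vector about the tool's x, y, z in degrees, a list of three. A call has 1 to 5 rows; each row is the pose to reach, as a shift and turn from the pose commanded when the call began, along the tool's axes at that moment; what a row does not reach only later rows make up. A row lasts 1/8 s, in which the tool goes at most 62.5 mm and 10.7 degrees, less where a joint would pass 70% of its speed; a pose out of reach is approached as far as the arm can. A call with a gripper value outside its range is refused whole. The fingers move at their own pace and stop on an object; "force" is the grip in N (left out, the last holds). Time passes only in rows, so rows that repeat a pose let the fingers close. It gives the time, the measured TCP pose, the force and the opening at its end, in the units of the state.
- bot.observe(): the state, without advancing time (a new reading comes with each control period).
- vision.grab_frame(name): name is "scene" or "top"; returns the picture (480x640x3 uint8, blue, green, red); there is no depth.
- vision.camera_model(name): a dict with "mtx" (3x3 intrinsics, pixels), "k1" (the pictures are not rectified: a ray, as slopes to the right and down, at radius r is drawn at 1 + k1 r^2 times it, then the intrinsics apply), "T" (4x4, takes a point from camera to world coordinates). Camera axes: x right, y down, z forward; pixel columns grow to the right and rows downward; lengths in m; the calibration is good to about 2 mm. A picture is of the moment at which its call begins. camera_model takes no time and is no camera call.
- job_done(): hands the job in, once; it reports no verdict.
The state is a dict: "clock": time; "qpos": joint angles; "qd": joint speeds; "joint_efforts": joint torques, N m; "position": TCP position; "tool_rot": TCP orientation; "force": force on the tool from outside, world axes, zero at the start; "moment": the same for the moment, N m; "grip_width": finger opening in m.
Only numpy, scipy, OpenCV 4.12 (cv2) and the standard library are available. Lean on these libraries where they do the work, as an engineer would, in place of code of your own. Each camera call takes 0.05 s, during which the arm holds its last target. There are 200 camera calls.

## Working session

There is one attempt and no reset: what is moved stays moved. The work goes in short steps, Python scripts to look and compute and a tool call to move; the robot and the scene stay as the last step left them, time stands still between calls to the robot, and variables do not carry over. Pictures are saved under pics/ and viewed, about 8 in all and at most 12, crops included, and the job is handed in when it is done.

Besides the shell and the picture viewer there is one more tool, called as a command line: name --argument value ..., lists and objects as JSON in quotes. arm_command: Moves the arm, as the interface text tells. Its arguments: {"type":"object","properties":{"gripper":{"type":"array","items":{"type":"number"}},"slide":{"type":"array","items":{"type":"array","items":{"type":"number"}}},"turn":{"type":"array","items":{"type":"array","items":{"type":"number"}}},"force":{"type":"number"}},"required":["gripper","slide","turn"]}

```bash
ls; mkdir -p pics; python3 - <<'E'
from workcell import bot, vision
import cv2,numpy as np
for n in ("scene","top"):
    cv2.imwrite(f"pics/{n}0.png",vision.grab_frame(n)); m=vision.camera_model(n); print(n,np.round(m["mtx"],1).tolist(),m["k1"],np.round(m["T"],3).tolist())
s=bot.observe(); print({k:np.round(v,3).tolist() for k,v in s.items()})
E
```

```text
pics
scene [[470.9, 0.0, 320.6], [0.0, 470.9, 234.4], [0.0, 0.0, 1.0]] -0.06001369736169428 [[0.764, 0.505, -0.402, 0.893], [0.645, -0.594, 0.48, -0.582], [0.004, -0.626, -0.78, 0.878], [0.0, 0.0, 0.0, 1.0]]
top [[463.5, 0.0, 322.8], [0.0, 463.5, 231.2], [0.0, 0.0, 1.0]] -0.10168153085418799 [[-0.028, -0.999, 0.027, 0.429], [-1.0, 0.028, -0.008, -0.071], [0.007, -0.028, -1.0, 1.033], [0.0, 0.0, 0.0, 1.0]]
{'clock': 0.1, 'qpos': [-1.273, 0.522, -0.036, 1.6, 0.021, 1.021, -0.113], 'qd': [-0.001, -0.002, 0.001, -0.001, 0.001, -0.0, 0.0], 'joint_efforts': [0.005, -92.847, 1.984, -37.053, 0.018, 0.005, -0.0], 'position': [0.225, 0.583, 0.231], 'tool_rot': [-3.141, 0.0, 2.774], 'force': [0.486, 0.074, -0.476], 'moment': [-0.005, 0.0, -0.015], 'grip_width': 0.085}
```

View pics/scene0.png

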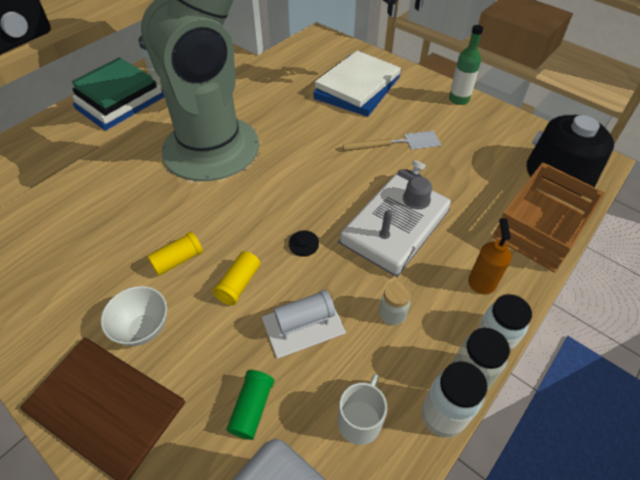

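View pics/top0.png

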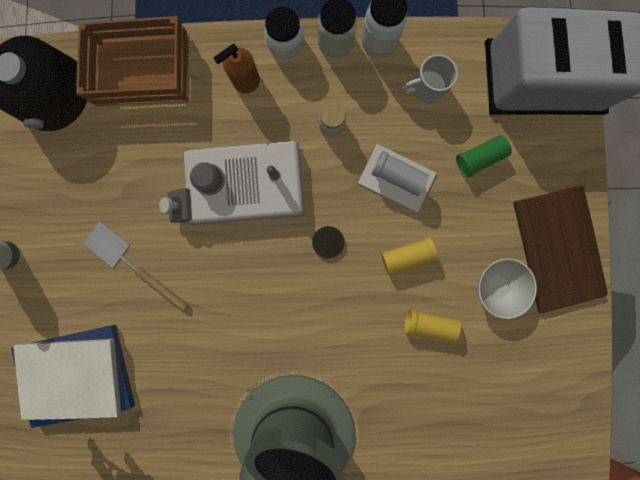

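The top view shows the steel cup on the tray around (402,173), mouth at left. The dryer is around (243,182), with the slim peg at (273,173), the broad peg at (207,178) and the plunger at (168,206). I'll zoom in on these in both views.

```bash
cat > h.py <<'E'
import numpy as np, cv2
from workcell import bot, vision
from scipy.spatial.transform import Rotation as R
def ray(n,p):
    m=vision.camera_model(n); K=np.array(m["mtx"]); T=np.array(m["T"])
    d=(np.array(p,float)-K[:2,2])/[K[0,0],K[1,1]]; u=d.copy()
    for _ in range(20): u=d/(1+m["k1"]*(u@u))
    v=T[:3,:3]@np.r_[u,1]; return T[:3,3],v/np.linalg.norm(v)
def onz(n,p,z):
    o,v=ray(n,p); return o+v*(z-o[2])/v[2]
def tri(pt,ps):
    A=[];b=[]
    for n,p in (("top",pt),("scene",ps)):
        o,v=ray(n,p); P=np.eye(3)-np.outer(v,v); A.append(P); b.append(P@o)
    x=np.linalg.solve(A[0]+A[1],b[0]+b[1]); return x,[np.linalg.norm(a@x-c) for a,c in zip(A,b)]
def proj(n,X):
    m=vision.camera_model(n); K=np.array(m["mtx"]); T=np.array(m["T"])
    c=T[:3,:3].T@(np.array(X)-T[:3,3]); u=c[:2]/c[2]; u=u*(1+m["k1"]*(u@u)); return u*[K[0,0],K[1,1]]+K[:2,2]
def pose():
    s=bot.observe(); return np.array(s["position"]),R.from_euler("xyz",s["tool_rot"]),s
E
python3 - <<'E'
import cv2,numpy as np
t=cv2.imread("pics/top0.png"); s=cv2.imread("pics/scene0.png")
def z(a,x,y,w,h,f): return cv2.resize(a[y:y+h,x:x+w],None,fx=f,fy=f,interpolation=cv2.INTER_CUBIC)
a=z(t,155,135,160,95,5); cv2.imwrite("pics/c1.png",a)
b=z(t,350,140,100,75,4); c=z(s,255,280,100,75,4); d=z(s,335,155,130,125,4)
L=np.vstack([z(t,350,140,90,75,4)[:, :280*2] if 0 else b[:, :280], c[:, :280]]) if 0 else np.hstack([b,c])
cv2.imwrite("pics/c2.png",L); cv2.imwrite("pics/c3.png",d)
E
```

```text
(no output)
```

View pics/c1.png

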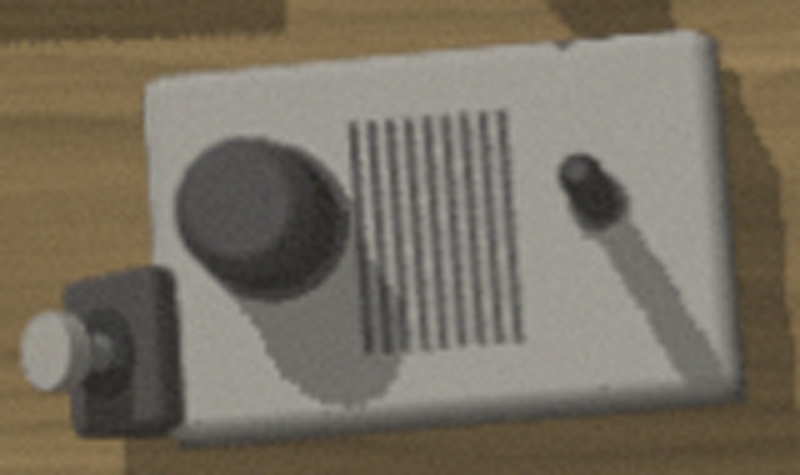

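View pics/c2.png

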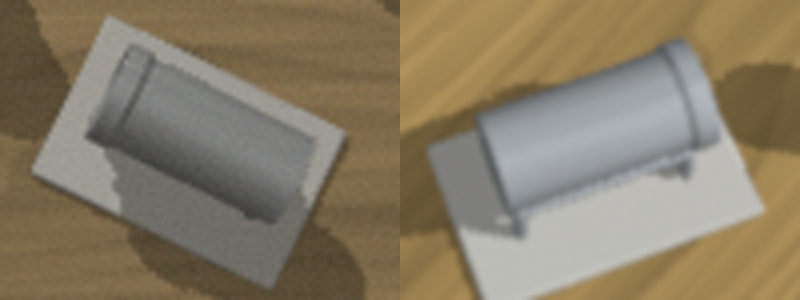

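View pics/c3.png

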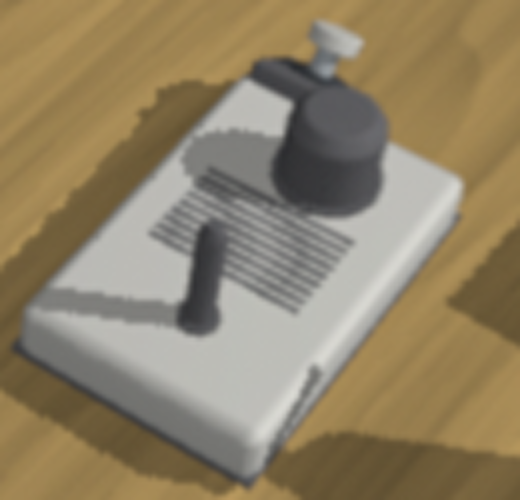

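Top crop: slim peg tip at crop (579,168) and foot about (603,212), plunger head face about (47,351). The cup runs from mouth-end mid (109,89) to base-end mid (294,180), and the tray corners are clear. In the scene crop the peg tip is at (212,228), the foot at (198,318) and the plunger head at (337,37).

```bash
python3 - <<'E'
from h import *
np.set_printoptions(precision=4,suppress=True)
T=lambda x,y,f,o: (np.array([x,y])+.5)/f-.5+o
t1=lambda x,y:T(x,y,5,(155,135)); t2=lambda x,y:T(x,y,4,(350,140)); s2=lambda x,y:T(x-400,y,4,(255,280)); s3=lambda x,y:T(x,y,4,(335,155))
print("tip",tri(t1(579,168),s3(212,228)), onz("top",t1(579,168),.13), onz("scene",s3(212,226),.13))
print("foot",onz("top",t1(603,212),.05),onz("scene",s3(198,318),.05))
print("plunger",tri(t1(47,351),s3(337,37)),onz("top",t1(47,351),.071),onz("scene",s3(337,37),.071))
c=np.array([onz("top",t2(*p),.006) for p in [(108,14),(348,132),(272,290),(32,173)]])
print("tray",c.mean(0)); e=c[0]-c[1]; e2=c[3]-c[2]; print(np.degrees([np.arctan2(e[1],e[0]),np.arctan2(e2[1],e2[0])]),np.linalg.norm(e),np.linalg.norm(e2))
m=onz("top",t2(109,89),.055); b=onz("top",t2(294,180),.055); print("cup mouth",m,"base",b,np.linalg.norm(m-b),np.degrees(np.arctan2(*(m-b)[[1,0]])))
d=[onz("top",t1(*p),.05) for p in [(148,82),(712,33),(738,393),(180,430)]]; d=np.array(d); print("dryer",d,d.mean(0)); 
for a,bb in((0,1),(3,2),(2,1),(3,0)): v=d[a]-d[bb]; print(np.degrees(np.arctan2(v[1],v[0])),np.linalg.norm(v))
E
```

```text
tip (array([0.5778, 0.0195, 0.1312]), [np.float64(0.0022289847969256377), np.float64(0.0022289847969257427)]) [0.5797 0.0211 0.13  ] [0.575  0.0199 0.13  ]
foot [0.5739 0.0194 0.05  ] [0.575 0.022 0.05 ]
plunger (array([0.5185, 0.2529, 0.0688]), [np.float64(0.0018159251648864486), np.float64(0.0018159251648864777)]) [0.5197 0.2535 0.071 ] [0.5184 0.2491 0.071 ]
tray [ 0.5719 -0.249   0.006 ]
[62.3816 62.5005] 0.15028350719618078 0.14912540017009732
cup mouth [ 0.5998 -0.1981  0.055 ] base [ 0.5487 -0.2956  0.055 ] 0.11002943101495247 62.34523947989674
dryer [[ 0.6366  0.2149  0.05  ]
 [ 0.6498 -0.029   0.05  ]
 [ 0.4949 -0.0361  0.05  ]
 [ 0.486   0.2031  0.05  ]] [0.5668 0.0882 0.05  ]
93.08771080142401 0.24428111037598077
92.13669237951356 0.23937198368331514
-177.3579779513939 0.1550396045770616
-175.4955246798363 0.15110809784386858
```

The measurements agree with each other: cup axis heading 62.4°, peg at (0.576, 0.020), plunger head at (0.519, 0.252). The plan is to grasp the cup near its base with the tool tilted 45° toward the mouth. A half turn about the tool's own axis then flips the cup mouth-down. First I'll travel over the cup.

arm_command --gripper '[8.5, 8.5, 8.5, 8.5, 8.5]' --slide '[[-4, -4.4, -1.5], [-8, -8.8, -3], [-12, -13.2, -4], [-16, -17.6, -5], [-20, -22, -6]]' --turn '[[0, 0, 6], [0, 0, 13], [0, 0, 19], [0, 0, 26], [0, 0, 32]]'

```text
clock: 0.72
position: [0.3326, 0.304, 0.2915]
tool_rot: [-3.141, -0.0, 2.212]
force: [1.3, 0.7, -0.8]
grip_width: 0.0847
```

```bash
cat > st.py <<'E'
from h import *
import sys
np.set_printoptions(precision=3,suppress=True)
p,r,s=pose(); print("p",p,"q",np.array(s["qpos"]),"F",np.array(s["force"]),"w",s["grip_width"],"t",s["clock"])
if len(sys.argv)>1:   # target TCP x y z + tool z heading deg, tilt from vertical deg, sign of y
    x,y,z,h,t,sg=map(float,sys.argv[1:7]); h,t=np.radians([h,t])
    zt=np.array([np.sin(t)*np.cos(h),np.sin(t)*np.sin(h),-np.cos(t)]); yt=sg*np.array([np.sin(h),-np.cos(h),0]); xt=np.cross(yt,zt)
    G=R.from_matrix(np.c_[xt,yt,zt]); tg=np.array([x,y,z])
    print("slide cm",r.inv().apply(tg-p)*100,"turn deg",np.degrees((r.inv()*G).as_rotvec()))
E
python3 st.py 0.56 -0.26 0.28 62.4 0 1
```

```text
p [0.333 0.304 0.292] q [-1.013  0.17   0.162  1.965 -0.032  1.009 -0.195] F [ 1.302  0.741 -0.789] w 0.08474094702110181 t 0.725
slide cm [-58.81  -15.485   1.147] turn deg [-0.009 -0.003 64.311]
```

arm_command --gripper '[8.5, 8.5, 8.5, 8.5, 8.5]' --slide '[[-5.8, -1.5, 0], [-11.6, -3, 0], [-17.4, -4.6, 0], [-23.2, -6.2, 0], [-29, -7.7, 0]]' --turn '[[0, 0, 6], [0, 0, 13], [0, 0, 19], [0, 0, 26], [0, 0, 32]]'

```text
clock: 1.35
position: [0.4452, 0.026, 0.2915]
tool_rot: [3.141, -0.0, 1.653]
force: [0.8, 0.9, 0.5]
grip_width: 0.0846
```

```bash
python3 st.py 0.53 -0.31 0.25 62.4 45 1
```

```text
p [0.445 0.026 0.291] q [-0.602  0.171  0.474  1.987 -0.093  1.004 -0.001] F [0.838 0.909 0.463] w 0.08464177421108375 t 1.35
slide cm [-34.19    5.679   4.137] turn deg [-12.671  43.753  30.636]
```

arm_command --gripper '[8.5, 8.5, 8.5, 8.5, 8.5]' --slide '[[-5.7, 1, 0.6], [-11.4, 2, 1.2], [-17, 3, 2], [-23, 4, 3], [-28.5, 4.8, 3.5]]' --turn '[[-2, 7, 5], [-4, 14, 10], [-6, 22, 15], [-8, 29, 20], [-10.5, 36.5, 25.5]]'

```text
clock: 1.98
position: [0.5062, -0.2022, 0.2618]
tool_rot: [3.1, -0.577, 1.267]
force: [2.0, 1.1, 0.3]
grip_width: 0.085
```

```bash
python3 st.py 0.528 -0.334 0.18 62.4 45 1
```

```text
p [ 0.506 -0.202  0.262] q [ 0.227  0.519  0.526  1.782 -0.84   1.275  0.818] F [2.036 1.107 0.266] w 0.08496606705102372 t 1.975
slide cm [-14.452   6.005   0.599] turn deg [-4.043 11.71   8.174]
```

arm_command --gripper '[8.5, 8.5, 8.5, 8.5, 8.5]' --slide '[[-4, 1.6, 0], [-8, 3.2, 0.2], [-12, 5, 0.4], [-14.4, 6, 0.6], [-14.4, 6, 0.6]]' --turn '[[-1, 3, 2], [-2, 6, 4], [-3, 9, 6], [-4, 11.7, 8.2], [-4, 11.7, 8.2]]'

```text
clock: 2.6
position: [0.5259, -0.3343, 0.1783]
tool_rot: [-3.135, -0.781, 1.083]
force: [-0.2, 0.4, 0.3]
grip_width: 0.0849
```

```bash
python3 st.py 0.571 -0.2527 0.0416 62.4 45 1
```

```text
p [ 0.526 -0.334  0.178] q [ 0.548  0.837  0.459  1.556 -1.026  1.445  0.941] F [-0.24   0.353  0.31 ] w 0.08493749043603172 t 2.6
slide cm [-3.001  0.268 16.271] turn deg [-0.139  0.276 -0.268]
```

arm_command --gripper '[8.5, 8.5, 8.5, 8.5, 8.5]' --slide '[[-2, 0.2, 3], [-3, 0.3, 7], [-3, 0.3, 11], [-3, 0.3, 14], [-3, 0.3, 16.3]]' --turn '[[0, 0, 0], [0, 0, 0], [0, 0, 0], [0, 0, 0], [0, 0, 0]]'

```text
clock: 3.22
position: [0.5736, -0.2494, 0.0436]
tool_rot: [-3.14, -0.78, 1.092]
force: [0.4, 0.0, 1.4]
grip_width: 0.0846
```

```bash
python3 st.py 0.571 -0.2527 0.0416 62.4 45 1; python3 - <<'E'
from h import *
t=vision.grab_frame("top"); s=vision.grab_frame("scene")
f=lambda a,x,y: cv2.resize(a[y:y+150,x:x+133],None,fx=3,fy=3,interpolation=cv2.INTER_CUBIC)
cv2.imwrite("pics/g1.png",np.hstack([f(t,340,110),f(s,240,220)]))
E
```

```text
p [ 0.574 -0.249  0.044] q [ 0.461  0.982  0.346  1.66  -1.181  1.207  1.064] F [0.43  0.023 1.365] w 0.08461581139328216 t 3.225
slide cm [-0.439 -0.082 -0.146] turn deg [-0.187  0.288  0.105]
```

View pics/g1.png

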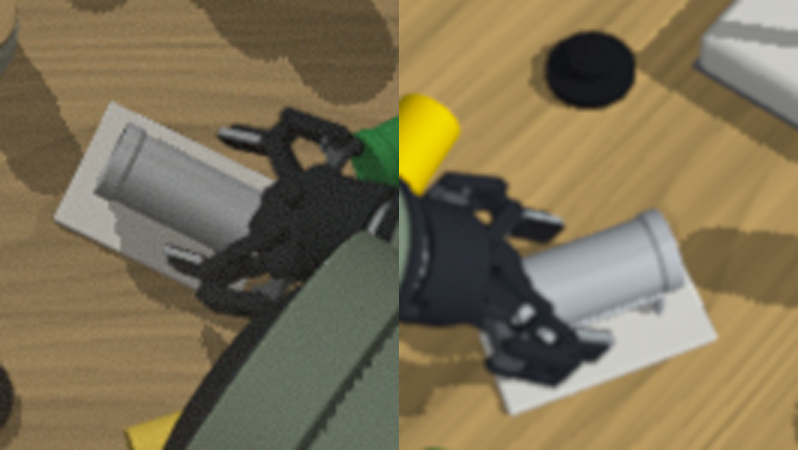

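The fingers straddle the cup on both sides, with tips at about (240,135) and (185,258) in the top crop. Now I close them.

arm_command --gripper '[4, 4, 4, 4, 4]' --slide '[[-0.2, 0, 0], [-0.3, 0, 0], [-0.3, 0, 0], [-0.3, 0, 0], [-0.3, 0, 0]]' --turn '[[0, 0, 0], [0, 0, 0], [0, 0, 0], [0, 0, 0], [0, 0, 0]]' --force 45

```text
clock: 3.95
position: [0.5694, -0.2524, 0.0433]
tool_rot: [-3.134, -0.783, 1.087]
force: [-24.3, 9.5, 22.1]
grip_width: 0.0515
```

arm_command --gripper '[4, 4, 4, 4, 4]' --slide '[[0, 0, 0], [0, 0, 0], [-0.7, 0, -0.7], [-1.4, 0, -1.4], [-2, 0, -2]]' --turn '[[0, 0, 0], [0, 0, 0], [0, 0, 0], [0, 0, 0], [0, 0, 0]]'

```text
clock: 4.58
position: [0.5586, -0.2758, 0.0441]
tool_rot: [-3.137, -0.787, 1.091]
force: [-6.9, 17.6, 15.8]
grip_width: 0.0512
```

```bash
python3 st.py
```

```text
p [ 0.559 -0.276  0.044] q [ 0.504  0.995  0.359  1.632 -1.155  1.246  1.076] F [-6.914 17.562 15.756] w 0.05123781378097929 t 4.575
```

That shift went along −a instead of up, because in tool axes up is (+x, −z). The cup is still gripped and only slid along the rails. Now I lift it properly.

arm_command --gripper '[4, 4, 4, 4, 4]' --slide '[[1, 0, -1], [3, 0, -3], [6, 0, -6], [10, 0, -10], [14, 0, -14]]' --turn '[[0, 0, 0], [0, 0, 0], [0, 0, 0], [0, 0, 0], [0, 0, 0]]'

```text
clock: 5.2
position: [0.5591, -0.2783, 0.2425]
tool_rot: [-3.141, -0.779, 1.089]
force: [1.3, -0.3, -1.5]
grip_width: 0.0511
```

```bash
python3 st.py; python3 - <<'E'
from h import *
t=vision.grab_frame("top"); s=vision.grab_frame("scene")
f=lambda a,x,y: cv2.resize(a[y:y+225,x:x+200],None,fx=2,fy=2,interpolation=cv2.INTER_CUBIC)
cv2.imwrite("pics/g2.png",np.hstack([f(t,320,60),f(s,200,150)]))
E
```

```text
p [ 0.559 -0.278  0.242] q [ 0.445  0.72   0.457  1.586 -1.023  1.435  0.814] F [ 1.313 -0.34  -1.476] w 0.05110915939762795 t 5.2
```

View pics/g2.png

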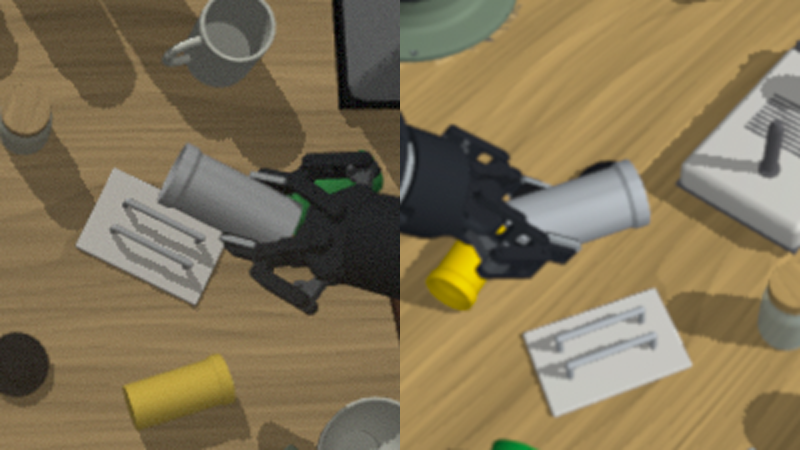

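The cup is held and level. Next I spin the tool +180° about its z axis, which should lower joint 7, in steps while rising slightly.

arm_command --gripper '[4, 4, 4, 4, 4]' --slide '[[0.5, 0, -0.5], [1, 0, -1], [1.5, 0, -1.5], [2, 0, -2], [2.5, 0, -2.5]]' --turn '[[0, 0, 10], [0, 0, 20], [0, 0, 30], [0, 0, 40], [0, 0, 50]]'

```text
clock: 5.92
position: [0.5593, -0.2781, 0.2758]
tool_rot: [-2.491, -0.465, 0.051]
force: [0.5, -0.1, -1.7]
grip_width: 0.0514
```

```bash
python3 st.py 0.583 0.032 0.28 62.4 45 -1
```

```text
p [ 0.559 -0.278  0.276] q [ 0.35   0.721  0.625  1.565 -1.077  1.545 -0.062] F [ 0.516 -0.103 -1.666] w 0.051353194124106875 t 5.925
slide cm [  3.725 -23.695  19.8  ] turn deg [  0.4    -0.132 129.662]
```

arm_command --gripper '[4, 4, 4, 4, 4]' --slide '[[0.3, -2, 1.6], [0.6, -4, 3.2], [0.9, -6, 4.8], [1.2, -8, 6.4], [1.5, -10, 8]]' --turn '[[0, 0, 10], [0, 0, 20], [0, 0, 30], [0, 0, 40], [0, 0, 50]]'

```text
clock: 6.55
position: [0.5671, -0.1486, 0.2796]
tool_rot: [-2.37, 0.127, -0.61]
force: [0.5, -0.1, -2.2]
grip_width: 0.0517
```

```bash
python3 st.py 0.583 0.032 0.28 62.4 45 -1
```

```text
p [ 0.567 -0.149  0.28 ] q [ 0.047  0.63   0.76   1.794 -1.176  1.445 -0.939] F [ 0.497 -0.115 -2.185] w 0.05167464353923428 t 6.55
slide cm [ -8.972 -10.493  11.749] turn deg [ 0.242 -0.235 79.676]
```

arm_command --gripper '[4, 4, 4, 4, 4]' --slide '[[-1.1, -1.3, 1.5], [-2.2, -2.6, 3], [-3.4, -3.9, 4.4], [-4.5, -5.2, 5.9], [-5.6, -6.6, 7.3]]' --turn '[[0, 0, 10], [0, 0, 20], [0, 0, 30], [0, 0, 40], [0, 0, 50]]'

```text
clock: 7.18
position: [0.5767, -0.0358, 0.2802]
tool_rot: [-2.687, 0.658, -1.377]
force: [-0.1, -0.4, -2.4]
grip_width: 0.0518
```

```bash
python3 st.py 0.583 0.032 0.28 62.4 45 -1;  python3 st.py 0.583 0.032 0.28 42.4 45 -1
```

```text
p [ 0.577 -0.036  0.28 ] q [-0.181  0.545  0.764  1.928 -1.245  1.293 -1.887] F [-0.119 -0.371 -2.409] w 0.05176498460245652 t 7.175
slide cm [-5.156  0.028  4.448] turn deg [ 0.122 -0.289 29.665]
p [ 0.577 -0.036  0.28 ] q [-0.181  0.545  0.764  1.928 -1.245  1.293 -1.887] F [-0.119 -0.371 -2.409] w 0.05176498460245652 t 7.175
slide cm [-5.156  0.028  4.448] turn deg [14.06   3.396 43.691]
```

arm_command --gripper '[4, 4, 4, 4, 4]' --slide '[[-1.7, 0, 1.5], [-3.4, 0, 3], [-5.1, 0, 4.4], [-5.1, 0, 4.4], [-5.1, 0, 4.4]]' --turn '[[0, 0, 8], [0, 0, 16], [0, 0, 24], [0, 0, 29.7], [0, 0, 29.7]]'

```text
clock: 7.8
position: [0.5829, 0.0306, 0.2802]
tool_rot: [-3.136, 0.78, -2.044]
force: [-0.4, -1.0, -1.6]
grip_width: 0.0516
```

```bash
python3 st.py 0.583 0.032 0.28 62.4 45 -1; python3 - <<'E'
from h import *
t=vision.grab_frame("top"); s=vision.grab_frame("scene")
f=lambda a,x,y: cv2.resize(a[y:y+225,x:x+200],None,fx=2,fy=2,interpolation=cv2.INTER_CUBIC)
cv2.imwrite("pics/g3.png",np.hstack([f(t,180,70),f(s,280,70)]))
E
```

```text
p [0.583 0.031 0.28 ] q [-0.232  0.469  0.628  1.976 -1.255  1.132 -2.485] F [-0.424 -1.04  -1.627] w 0.051550210957422495 t 7.8
slide cm [-0.075  0.059  0.106] turn deg [ 0.041 -0.28   0.346]
```

View pics/g3.png

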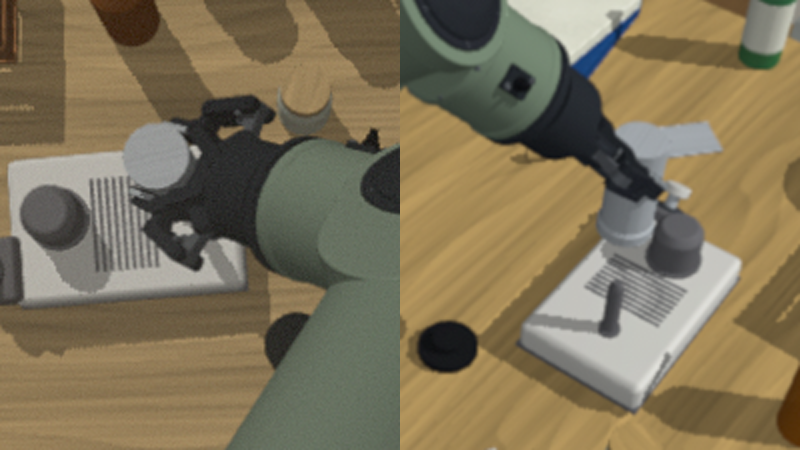

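The cup is inverted: base disc at top-crop (157,155), rim at scene-crop about (627,228). Joints 5 and 7 are both near their limits, so I'll yaw the heading out before lowering. First I check where the cup sits in the hand.

```bash
python3 - <<'E'
from h import *
np.set_printoptions(precision=4,suppress=True)
T=lambda x,y,o: (np.array([x,y])+.5)/2-.5+o
for z in (.32,.3285,.335): print(z,"base top",onz("top",T(157,155,(180,70)),z),"base scene",onz("scene",T(245,139,(280,70)),z),"rim scene",onz("scene",T(226,226,(280,70)),z-.11))
s=cv2.imread("pics/g3.png")
import sys
g=cv2.cvtColor(s,cv2.COLOR_BGR2HSV)
p,r,_=pose(); print("grasp pt",p-r.apply([0,0,.019]))
print(proj("scene",[.576,.02,.33])-proj("scene",[.576,.02,.22]), T(245,139,(280,70))-T(226,226,(280,70)))
E
python3 st.py 0.578 0.033 0.28 80 45 -1
```

```text
0.32 base top [0.5813 0.0199 0.32  ] base scene [0.5751 0.0288 0.32  ] rim scene [0.5731 0.0247 0.21  ]
0.3285 base top [0.5795 0.0188 0.3285] base scene [0.5799 0.0195 0.3285] rim scene [0.5771 0.0169 0.2185]
0.335 base top [0.5781 0.018  0.335 ] base scene [0.5837 0.0124 0.335 ] rim scene [0.5802 0.011  0.225 ]
grasp pt [0.5768 0.0187 0.2934]
[  7.4367 -43.5764] [  9.5 -43.5]
p [0.583 0.031 0.28 ] q [-0.232  0.47   0.628  1.976 -1.255  1.133 -2.483] F [-0.209 -0.045 -1.022] w 0.05165406058527435 t 7.9
slide cm [-0.001  0.551 -0.013] turn deg [-12.356  -0.332 -12.046]
```

arm_command --gripper '[4, 4, 4, 4]' --slide '[[0, 0.2, 0], [0, 0.4, 0], [0, 0.5, 0], [0, 0.5, 0]]' --turn '[[-4, 0, -4], [-8, 0, -8], [-12.4, -0.3, -12], [-12.4, -0.3, -12]]'

```text
clock: 8.4
position: [0.579, 0.0328, 0.2791]
tool_rot: [3.138, 0.785, -1.748]
force: [-0.5, -0.4, -1.3]
grip_width: 0.0517
```

```bash
python3 st.py 0.5775 0.033 0.18 80 45 -1
```

```text
p [0.579 0.033 0.279] q [-0.154  0.566  0.577  1.808 -1.108  1.348 -2.378] F [-0.488 -0.421 -1.33 ] w 0.05169399177849498 t 8.4
slide cm [7.011 0.123 7.008] turn deg [ 0.085 -0.022 -0.112]
```

arm_command --gripper '[4, 4, 4, 4, 4]' --slide '[[1.5, 0.1, 1.5], [3, 0.1, 3], [4.5, 0.1, 4.5], [6, 0.1, 6], [7, 0.1, 7]]' --turn '[[0, 0, 0], [0, 0, 0], [0, 0, 0], [0, 0, 0], [0, 0, 0]]'

```text
clock: 9.02
position: [0.5768, 0.0336, 0.1799]
tool_rot: [3.137, 0.785, -1.751]
force: [0.3, -0.7, -1.5]
grip_width: 0.0514
```

```bash
python3 st.py 0.5775 0.033 0.117 80 45 -1
```

```text
p [0.577 0.034 0.18 ] q [-0.096  0.702  0.496  1.877 -1.206  1.245 -2.196] F [ 0.332 -0.686 -1.539] w 0.05135248139718812 t 9.025
slide cm [ 4.479 -0.096  4.415] turn deg [ 0.038 -0.019 -0.233]
```

arm_command --gripper '[4, 4, 4, 4, 4]' --slide '[[1, 0, 1], [2, 0, 2], [3, 0, 3], [4, 0, 4], [4.4, 0, 4.4]]' --turn '[[0, 0, 0], [0, 0, 0], [0, 0, 0], [0, 0, 0], [0, 0, 0]]'

```text
clock: 9.65
position: [0.5767, 0.0338, 0.1175]
tool_rot: [3.136, 0.786, -1.751]
force: [-0.1, 0.6, -1.4]
grip_width: 0.0513
```

```bash
python3 st.py 0.5775 0.033 0.1116 80 45 -1; python3 - <<'E'
from h import *
t=vision.grab_frame("top"); s=vision.grab_frame("scene")
f=lambda a,x,y: cv2.resize(a[y:y+150,x:x+133],None,fx=3,fy=3,interpolation=cv2.INTER_CUBIC)
cv2.imwrite("pics/g4.png",np.hstack([f(t,190,110),f(s,330,130)]))
E
```

```text
p [0.577 0.034 0.118] q [-0.011  0.783  0.369  1.889 -1.239  1.146 -2.109] F [-0.132  0.591 -1.43 ] w 0.051345965953983184 t 9.65
slide cm [ 0.466 -0.091  0.374] turn deg [ 0.124  0.031 -0.212]
```

View pics/g4.png

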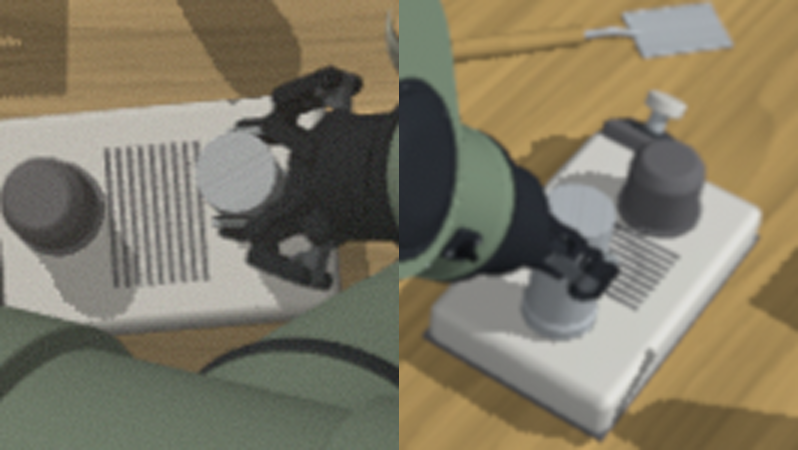

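The cup is over the peg, upright, a few mm above the deck with no contact force. I lower it gently until it touches.

arm_command --gripper '[4, 4, 4, 4, 4]' --slide '[[0.1, 0, 0.1], [0.2, 0, 0.2], [0.3, 0, 0.3], [0.35, 0, 0.35], [0.35, 0, 0.35]]' --turn '[[0, 0, 0], [0, 0, 0], [0, 0, 0], [0, 0, 0], [0, 0, 0]]'

```text
clock: 10.38
position: [0.5771, 0.0338, 0.1146]
tool_rot: [3.138, 0.787, -1.749]
force: [-3.6, -4.1, 12.6]
grip_width: 0.0514
```

arm_command --gripper '[4, 4, 4, 4]' --slide '[[0.05, 0, 0.05], [0.1, 0, 0.1], [0.1, 0, 0.1], [0.1, 0, 0.1]]' --turn '[[0, 0, 0], [0, 0, 0], [0, 0, 0], [0, 0, 0]]'

```text
clock: 10.88
position: [0.5772, 0.0338, 0.1144]
tool_rot: [3.139, 0.789, -1.748]
force: [-9.1, -7.9, 30.7]
grip_width: 0.0517
```

Contact. I back off to a light touch, then open the fingers.

arm_command --gripper '[4, 4, 4]' --slide '[[-0.12, 0, -0.12], [-0.17, 0, -0.17], [-0.17, 0, -0.17]]' --turn '[[0, 0, 0], [0, 0, 0], [0, 0, 0]]'

```text
clock: 11.25
position: [0.5771, 0.0339, 0.1147]
tool_rot: [3.137, 0.786, -1.749]
force: [-0.7, -1.2, 4.5]
grip_width: 0.0514
```

arm_command --gripper '[5.5, 6.5, 7.5, 8.5, 8.5]' --slide '[[0, 0, 0], [0, 0, 0], [0, 0, 0], [0, 0, 0], [0, 0, 0]]' --turn '[[0, 0, 0], [0, 0, 0], [0, 0, 0], [0, 0, 0], [0, 0, 0]]'

```text
clock: 11.88
position: [0.5769, 0.0339, 0.1145]
tool_rot: [3.137, 0.786, -1.75]
force: [-0.2, -0.2, 0.2]
grip_width: 0.0847
```

arm_command --gripper '[8.5, 8.5, 8.5, 8.5, 8.5]' --slide '[[0, 0, -1.5], [0, 0, -4], [0, 0, -8], [0, 0, -12], [0, 0, -16]]' --turn '[[0, 0, 0], [0, 0, 0], [0, 0, 0], [0, 0, 0], [0, 0, 0]]'

```text
clock: 12.5
position: [0.5569, -0.0801, 0.2299]
tool_rot: [3.138, 0.785, -1.75]
force: [-0.7, -0.3, -0.1]
grip_width: 0.0849
```

```bash
python3 st.py 0.44 0.15 0.30 0 0 1; python3 - <<'E'
from h import *
t=vision.grab_frame("top"); s=vision.grab_frame("scene")
f=lambda a,x,y: cv2.resize(a[y:y+150,x:x+133],None,fx=3,fy=3,interpolation=cv2.INTER_CUBIC)
cv2.imwrite("pics/g5.png",np.hstack([f(t,155,110),f(s,330,130)]))
E
```

```text
p [ 0.557 -0.08   0.23 ] q [ 0.122  0.656  0.475  1.766 -1.023  1.379 -2.227] F [-0.671 -0.32  -0.141] w 0.08488740195501437 t 12.5
slide cm [-19.504  15.568   9.625] turn deg [-38.949  32.832 -94.429]
```

View pics/g5.png

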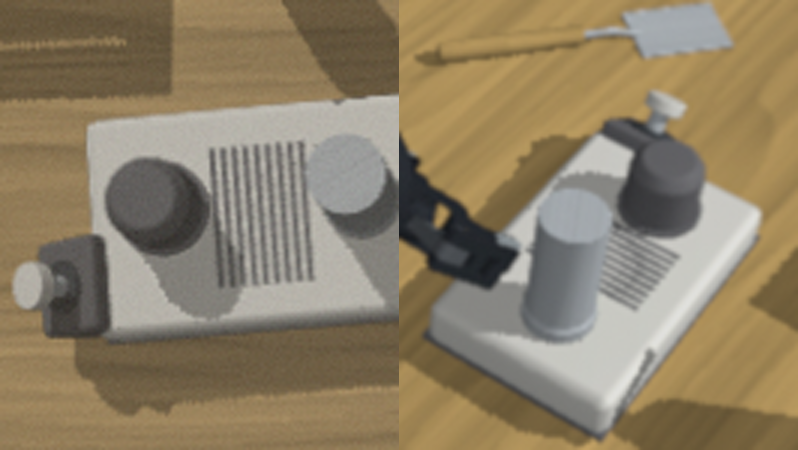

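The cup stands upright over the peg on the deck, released. The plunger head is at the left, top-crop (30,285). Next I retreat up and over with the fingers closed, unwinding the wrist.

```bash
python3 st.py 0.47 0.10 0.33 -47 0 -1|tail -1
```

```text
slide cm [-18.614  11.886   4.566] turn deg [ 49.036  24.719 118.933]
```

arm_command --gripper '[0, 0, 0, 0, 0]' --slide '[[-2, 1, -1], [-4, 2, -1], [-6, 3.5, 0], [-8, 5, 1], [-10, 6, 2]]' --turn '[[3.8, 1.9, 9.1], [7.6, 3.8, 18.2], [11.4, 5.7, 27.3], [15, 7.6, 36.5], [19, 9.5, 45.5]]'

```text
clock: 13.22
position: [0.4756, -0.0313, 0.2627]
tool_rot: [2.886, 0.596, -2.427]
force: [-1.3, -0.6, -0.6]
grip_width: 0.0003
```

```bash
python3 st.py 0.47 0.10 0.33 -47 0 -1
```

```text
p [ 0.476 -0.031  0.263] q [-0.523  0.72   1.346  2.118 -1.249  1.547 -2.518] F [-1.319 -0.598 -0.615] w 0.0002559378312691015 t 13.225
slide cm [-10.543  10.205   1.655] turn deg [37.62  16.24  88.953]
```

Joint 7 is at its end, so this turn direction is wrong and I need to unwind the other way, with heading increasing.

```bash
python3 st.py 0.50 -0.03 0.31 80 25 -1|tail -1;python3 st.py 0.50 -0.0 0.32 135 25 -1|tail -1
```

```text
slide cm [-4.247 -0.731 -3.115] turn deg [ -5.129  12.987 -32.468]
slide cm [-6.435  1.392 -2.276] turn deg [-34.411  17.089 -79.075]
```

arm_command --gripper '[0, 0, 0, 0, 0]' --slide '[[-1, 0.2, -0.5], [-2, 0.5, -1], [-3, 0.7, -1.5], [-4, 1, -2], [-5, 1.2, -2.2]]' --turn '[[-4, 2, -9], [-8, 4, -18], [-12, 6, -27], [-16, 8, -36.5], [-20, 10, -45.5]]'

```text
clock: 13.85
position: [0.493, -0.0093, 0.3109]
tool_rot: [3.074, 0.547, -1.448]
force: [-0.1, 0.6, 0.0]
grip_width: 0.0002
```

```bash
python3 st.py 0.50 -0.0 0.32 135 25 -1;  python3 st.py 0.48 0.1 0.32 180 15 -1
```

```text
p [ 0.493 -0.009  0.311] q [-0.514  0.68   1.171  1.763 -0.913  1.673 -2.1  ] F [-0.065  0.583  0.042] w 0.00023301336244512124 t 13.85
slide cm [-1.185 -0.781 -0.394] turn deg [-14.19    7.23  -33.208]
p [ 0.493 -0.009  0.311] q [-0.514  0.68   1.171  1.763 -0.913  1.673 -2.1  ] F [-0.065  0.583  0.042] w 0.00023301336244512124 t 13.85
slide cm [-9.869 -0.378  4.936] turn deg [-29.497  15.9   -75.759]
```

arm_command --gripper '[0, 0, 0, 0, 0]' --slide '[[-1.2, 0, 0.6], [-2.4, 0, 1.2], [-3.6, -0.1, 1.8], [-4.8, -0.2, 2.4], [-6, -0.2, 3]]' --turn '[[-3.5, 1.9, -9], [-7, 3.8, -18], [-10.6, 5.7, -27], [-14, 7.6, -36.5], [-17.7, 9.5, -45.5]]'

```text
clock: 14.48
position: [0.4851, 0.0574, 0.3161]
tool_rot: [-3.111, 0.384, -0.554]
force: [0.3, 0.7, 0.1]
grip_width: 0.0003
```

```bash
python3 st.py 0.49 0.2 0.30 210 20 -1;  python3 st.py 0.50 0.31 0.26 273 35 -1
```

```text
p [0.485 0.057 0.316] q [-0.735  0.61   1.051  1.67  -0.632  1.578 -1.666] F [0.275 0.665 0.139] w 0.0002582926282830014 t 14.475
slide cm [ -5.968 -12.244   4.528] turn deg [-23.759   0.932 -57.741]
p [0.485 0.057 0.316] q [-0.735  0.61   1.051  1.67  -0.632  1.578 -1.666] F [0.275 0.665 0.139] w 0.0002582926282830014 t 14.475
slide cm [ -9.048 -21.947  10.39 ] turn deg [ -60.803   -9.107 -109.975]
```

arm_command --gripper '[0, 0, 0, 0, 0]' --slide '[[-1.1, -2.3, 0.6], [-2.2, -4.6, 1.3], [-3.4, -7, 2], [-4.5, -9.3, 3], [-5.6, -11.6, 4]]' --turn '[[-4, 0, -9.4], [-8, 0, -18.8], [-12, 0, -28], [-16, 0.5, -37.5], [-20, 0.8, -47]]'

```text
clock: 15.1
position: [0.4919, 0.1921, 0.3033]
tool_rot: [3.14, 0.357, 0.325]
force: [1.4, -0.1, -0.3]
grip_width: -0.0003
```

```bash
python3 st.py 0.50 0.31 0.26 273 35 -1
```

```text
p [0.492 0.192 0.303] q [-0.959  0.644  0.843  1.518 -0.399  1.549 -1.301] F [ 1.372 -0.098 -0.314] w -0.000250932794669831 t 15.1
slide cm [  5.76  -10.922   2.455] turn deg [-34.613 -12.381 -66.001]
```

arm_command --gripper '[0, 0, 0, 0, 0]' --slide '[[0.8, -1.5, 0.2], [1.5, -3, 0.4], [2.4, -4.5, 0.6], [3.2, -6, 0.9], [4, -7.5, 1.2]]' --turn '[[-4.6, -1.6, -8.8], [-9.2, -3.3, -17.6], [-13.8, -5, -26.4], [-18.4, -6.6, -35], [-23, -8.2, -44]]'

```text
clock: 15.72
position: [0.5001, 0.2734, 0.278]
tool_rot: [3.098, 0.529, 1.168]
force: [0.9, -0.5, -0.4]
grip_width: -0.0005
```

```bash
python3 st.py 0.51 0.31 0.22 273 35 -1
```

```text
p [0.5   0.273 0.278] q [-1.117  0.739  0.664  1.398 -0.076  1.532 -0.874] F [ 0.95  -0.471 -0.387] w -0.00048520505335405815 t 15.725
slide cm [ 6.162 -0.659  3.088] turn deg [-11.604  -4.144 -22.02 ]
```

arm_command --gripper '[0, 0, 0, 0, 0]' --slide '[[2, -0.2, 1], [4, -0.4, 2], [6.2, -0.6, 3], [6.2, -0.6, 3], [6.2, -0.6, 3]]' --turn '[[-4.6, -1.6, -8.8], [-9, -3.3, -17], [-11.6, -4.1, -22], [-11.6, -4.1, -22], [-11.6, -4.1, -22]]'

```text
clock: 16.35
position: [0.5112, 0.3096, 0.2215]
tool_rot: [3.139, 0.608, 1.613]
force: [1.1, -1.1, 0.5]
grip_width: -0.0
```

```bash
python3 st.py 0.5178 0.275 0.103 273 35 -1
```

```text
p [0.511 0.31  0.221] q [-1.188  0.801  0.577  1.441  0.077  1.374 -0.669] F [ 1.099 -1.057  0.541] w -2.86119757506706e-05 t 16.35
slide cm [ 3.913  0.486 11.715] turn deg [-0.182 -0.147 -0.47 ]
```

arm_command --gripper '[0, 0, 0, 0, 0]' --slide '[[2, 0.2, 2], [3.9, 0.5, 5], [3.9, 0.5, 8], [3.9, 0.5, 11.7], [3.9, 0.5, 11.7]]' --turn '[[0, 0, 0], [-0.2, 0, -0.5], [-0.2, 0, -0.5], [-0.2, 0, -0.5], [-0.2, 0, -0.5]]'

```text
clock: 16.98
position: [0.5168, 0.2735, 0.1004]
tool_rot: [-3.137, 0.611, 1.626]
force: [0.2, 0.7, 0.4]
grip_width: 0.0003
```

```bash
python3 st.py 0.519 0.252 0.070 273 35 -1; python3 - <<'E'
from h import *
t=vision.grab_frame("top"); s=vision.grab_frame("scene")
f=lambda a,x,y: cv2.resize(a[y:y+100,x:x+80],None,fx=5,fy=5,interpolation=cv2.INTER_CUBIC)
cv2.imwrite("pics/g6.png",np.hstack([f(t,130,150),f(s,380,120)]))
E
```

```text
p [0.517 0.273 0.1  ] q [-1.14   0.923  0.536  1.564  0.056  1.131 -0.689] F [0.221 0.688 0.427] w 0.0002746206693990176 t 16.975
slide cm [-0.02   0.117  3.724] turn deg [-0.148  0.026  0.141]
```

View pics/g6.png

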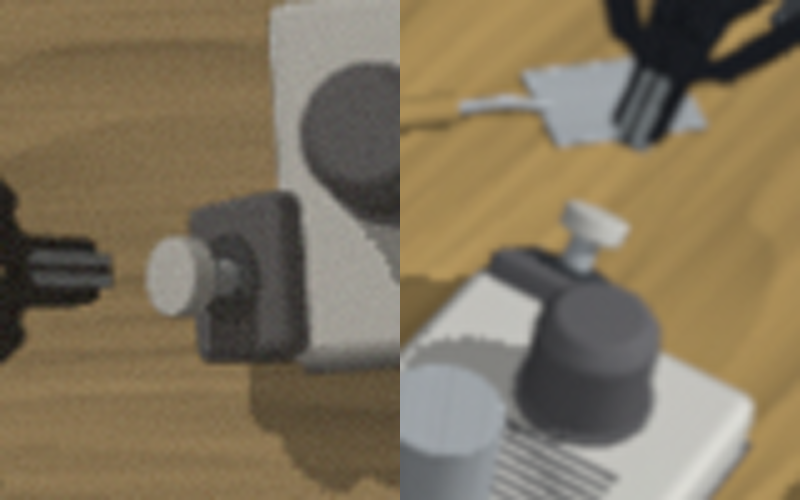

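```bash
python3 - <<'E'
from h import *
np.set_printoptions(precision=4,suppress=True)
T=lambda x,y,o: (np.array([x,y])+.5)/5-.5+o
a=tri(T(108,269,(130,150)),T(634-400,138,(380,120))); b=tri(T(172,275,(130,150)),T(598-400,216,(380,120)))
print(a,b,b[0]-a[0]); print(onz("top",T(108,269,(130,150)),.1),onz("top",T(172,275,(130,150)),.07))
E
```

```text
(array([0.5199, 0.2655, 0.1155]), [np.float64(0.001058004451852126), np.float64(0.0010580044518520018)]) (array([0.5188, 0.2517, 0.0734]), [np.float64(0.0013634786218298311), np.float64(0.0013634786218300553)]) [-0.0011 -0.0138 -0.0421]
[0.5206 0.2704 0.1   ] [0.5202 0.2538 0.07  ]
```

The tip is lined up with the head to about 2 mm in both views. Now I press along the leaning axis.

arm_command --gripper '[0, 0, 0, 0, 0]' --slide '[[0, -0.1, 1.2], [0, -0.15, 2.4], [0, -0.15, 3.4], [0, -0.15, 4.2], [0, -0.15, 4.8]]' --turn '[[0, 0, 0], [0, 0, 0], [0, 0, 0], [0, 0, 0], [0, 0, 0]]'

```text
clock: 17.7
position: [0.5171, 0.2485, 0.0622]
tool_rot: [-3.139, 0.609, 1.629]
force: [-2.5, 2.2, 5.2]
grip_width: -0.0003
```

arm_command --gripper '[0, 0, 0, 0]' --slide '[[0, 0, 0.25], [0, 0, 0.4], [0, 0, 0.5], [0, 0, 0.5]]' --turn '[[0, 0, 0], [0, 0, 0], [0, 0, 0], [0, 0, 0]]'

```text
clock: 18.2
position: [0.5173, 0.2459, 0.0585]
tool_rot: [-3.139, 0.608, 1.629]
force: [-3.7, 2.5, 9.1]
grip_width: 0.0001
```

arm_command --gripper '[0, 0, 0, 0]' --slide '[[0, 0, 0.1], [0, 0, 0.2], [0, 0, 0.3], [0, 0, 0.3]]' --turn '[[0, 0, 0], [0, 0, 0], [0, 0, 0], [0, 0, 0]]'

```text
clock: 18.7
position: [0.5176, 0.2457, 0.0577]
tool_rot: [-3.141, 0.607, 1.629]
force: [-11.8, 13.1, 37.8]
grip_width: 0.0001
```

The stop is reached, as the force jumped. I ease the force slightly and hold for over a second.

arm_command --gripper '[0, 0, 0, 0, 0]' --slide '[[0, 0, -0.1], [0, 0, -0.1], [0, 0, -0.1], [0, 0, -0.1], [0, 0, -0.1]]' --turn '[[0, 0, 0], [0, 0, 0], [0, 0, 0], [0, 0, 0], [0, 0, 0]]'

```text
clock: 19.32
position: [0.5175, 0.2457, 0.0579]
tool_rot: [-3.14, 0.608, 1.629]
force: [-8.1, 8.6, 26.1]
grip_width: -0.0003
```

arm_command --gripper '[0, 0, 0, 0, 0]' --slide '[[0, 0, 0], [0, 0, 0], [0, 0, 0], [0, 0, 0], [0, 0, 0]]' --turn '[[0, 0, 0], [0, 0, 0], [0, 0, 0], [0, 0, 0], [0, 0, 0]]'

```text
clock: 19.95
position: [0.5175, 0.2456, 0.0579]
tool_rot: [-3.14, 0.608, 1.629]
force: [-9.4, 9.5, 25.8]
grip_width: -0.0001
```

arm_command --gripper '[0, 0, 0, 0, 0]' --slide '[[0, 0, 0], [0, 0, -0.5], [0, 0, -1.2], [0, 0, -2.5], [0, 0, -5]]' --turn '[[0, 0, 0], [0, 0, 0], [0, 0, 0], [0, 0, 0], [0, 0, 0]]'

```text
clock: 20.58
position: [0.5157, 0.2731, 0.098]
tool_rot: [-3.139, 0.609, 1.629]
force: [-0.5, 1.2, -0.7]
grip_width: 0.0001
```

arm_command --gripper '[0, 0, 0, 0]' --slide '[[0, 0, -4], [0, 0, -8], [0, 0, -8], [0, 0, -8]]' --turn '[[0, 0, 0], [0, 0, 0], [0, 0, 0], [0, 0, 0]]'

```text
clock: 21.08
position: [0.5132, 0.3186, 0.163]
tool_rot: [-3.139, 0.609, 1.629]
force: [-0.5, -0.5, -0.1]
grip_width: -0.0
```

```bash
python3 st.py; python3 - <<'E'
from h import *
t=vision.grab_frame("top"); s=vision.grab_frame("scene")
f=lambda a,x,y: cv2.resize(a[y:y+200,x:x+200],None,fx=2,fy=2,interpolation=cv2.INTER_CUBIC)
cv2.imwrite("pics/g7.png",np.hstack([f(t,150,80),f(s,290,110)]))
E
```

```text
p [0.513 0.319 0.163] q [-1.179  0.876  0.55   1.456  0.056  1.291 -0.688] F [-0.531 -0.55  -0.13 ] w -3.0255297765701697e-05 t 21.075
```

View pics/g7.png

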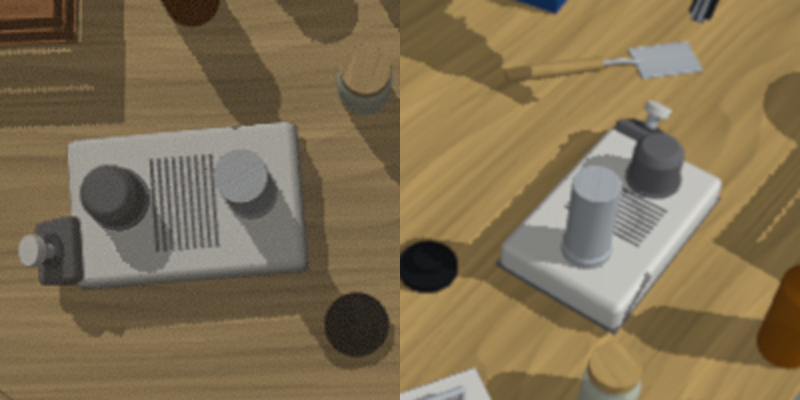

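The cup stands on the deck over the slim peg, the plunger is up again, and the jar, lid and spatula are where they were. The arm is clear of everything, so I hand in.

```bash
python3 -c "
from workcell import job_done; print(job_done())"
```

```text
the job is handed in; nothing more can be done
None
```

The cup is upside down over the slim peg with its rim on the dryer's deck. The dryer was then started, and the job was handed in at about 21 s of the 61 s allowed.

- **Cup:** I gripped it near its base, lifted it off the drip rest, flipped it mouth-down and lowered it until it touched the deck. The force rose to about 31 N at contact. I eased that to 4.5 N before opening the fingers, and the cup stayed upright.
- **Plunger:** I pressed it along its leaning axis until the force jumped from about 9 N to 38–42 N. That meant it was at its stop, so I held it at about 29 N. It was at the stop for roughly 1.4 s, then I backed straight off.
- **Last checks:** The final pictures show the cup standing over the peg and the plunger head up. By eye, the jar, lid and spatula are where they started. The tool was touching nothing, with forces under 1 N.

**What went wrong:**
- My first lift after the grasp went the wrong way and slid the gripped cup about 25 mm along the rails. The force peaked at about 34 N as the fingers closed and about 25 N during the slide.
- One wrist turn after the cup was placed went the wrong way, up against the end of joint 7's range, so I turned it back.
- The plunger push peaked at about 38–42 N through the fingertips, close to the 40 N limit set for the arm and gripper body.

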